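# Power up the microscope lamp and take a picture

### The arm

A 6-joint arm with a two-finger parallel gripper is mounted at the origin on the work surface. World frame = base frame: x ahead of the robot, y to its left, z up, the work surface at z = 0. Lengths are in m, angles in rad, forces in N, time in s.
With the tool pointing down it reaches from about 0.375 to 0.9 m from the base axis. Payload 3.1 kg.
Tool frame: the origin (TCP) lies between the finger pads; the fingertips stand 19 mm ahead of it and the grasp point (between the pads) is the TCP; z points along the fingers, y is the line along which they close (so a half turn about z gives the same grasp; the last joint's range is limited). The gripper opens to 87 mm and grips with 3 to 60 N. Pads are 19 mm wide; open, the fingers measure 117 mm over their backs; the gripper's body (75 mm by 190 mm) begins 51 mm behind the grasp point.
Start: joints at [1.016, 0.527, 1.433, -0, 1.181, -0.178], TCP at [0.229, 0.581, 0.242] pointing down, gripper open.
Joint ranges: [-3.08, 3.08], [-0.75, 2.2], [0.22, 2.44], [-1.43, 4.57], [0, 2.65], [-2.85, 2.85]. Speed limits (rad/s): [2.79, 2.79, 3.14, 3.14, 3.14, 3.14].

### API

Orientations are given as a unit quaternion [x, y, z, w].
In Python, from rig import telemetry, viewer, hand_in gives the robot as it stands. The module is installed in compiled form; this text tells all that it offers.
- The arm moves only by the shell command python3 -m creep 'ROWS' [FORCE]. ROWS is JSON, a list of rows, each an object with "translation": the shift along the tool's x, y, z in mm, a list of three; "roll": the turn about the tool's z in degrees; "gripper": the finger opening in mm, from 0 to 87. In form: [{"translation": [tx, ty, tz], "roll": roll, "gripper": gripper}, ...]. A call has 1 to 5 rows; each row is the pose to reach, as a shift and turn from the pose commanded when the call began, along the tool's axes at that moment; what a row does not reach only later rows make up. A row lasts 1/12 s, in which the tool goes at most 41.7 mm and 7.16 degrees, less where a joint would pass 70% of its speed; a pose out of reach is approached as far as the arm can. A call with a gripper value outside its range is refused whole. The fingers move at their own pace and stop on an object; FORCE is the grip in N (left out, the last holds). Time passes only in rows, so rows that repeat a pose let the fingers close. It gives the time, the measured TCP pose, the force, the opening and the grip force at its end, in the units of the state.
- telemetry.get_obs(): the state, without advancing time (a new reading comes with each control period).
- viewer.camera(name): name is "scene" or "top" or "wrist"; returns the picture (480x640x3 uint8, blue, green, red); there is no depth.
- viewer.camera_info(name): a dict with "intrinsics" (3x3 intrinsics, pixels), "k1" (the pictures are not rectified: a ray, as slopes to the right and down, at radius r is drawn at 1 + k1 r^2 times it, then the intrinsics apply), "rvec" (rotation vector, rad) and "tvec" (3), from world to camera coordinates, as OpenCV has them; the wrist camera has in their place "hand_eye" (4x4, takes a point from camera to tool coordinates, whose origin is the TCP and whose axes are the flange's). Camera axes: x right, y down, z forward; pixel columns grow to the right and rows downward; lengths in m; the calibration is good to about 2 mm. A picture is of the moment at which its call begins: read the wrist's pose just before it. camera_info takes no time and is no camera call.
- hand_in(): hands the job in; it is judged then, once.
Trained networks look in the newest picture that a camera, given by its name, has taken for a name from the list of things; names that differ only in an ending like _2 or _b are one class to them, and where a whole thing is asked for, a point or a joint stands for the part that bears it (a point fixed in the world has none). Each returns a list of dicts, best first, with "p" (0 to 1); they miss things now and then, are a little off and sometimes report something else, mostly with a low value. They report only what shows in the picture. A call takes as long as a camera call. They do not tell look-alikes from the thing itself.
- viewer.recognise(camera, thing): "bbox" ([left, top, width, height] in pixels, round what is visible of it).
The state is a dict: "time": time; "q": joint angles; "joint_velocities": joint speeds; "joint_torque": joint torques, N m; "position": TCP position; "tool_rot": TCP orientation; "ft_force": force on the tool from outside, world axes, zero at the start; "moment": the same for the moment, N m; "grip_width": finger opening in m; "grip_force": force on a finger pad.
Only numpy, scipy, OpenCV 4.12 (cv2) and the standard library are available. Lean on these libraries where they do the work, as an engineer would, in place of code of your own. Each camera call takes 0.05 s, during which the arm holds its last target. There are 200 camera calls.

### The job

Take a microscope picture: on the white mains box push the one wide rocker fully over to its far side (on), then on the grey lamp unit press the square key fully in so that it stays in, and then press the large round button on the small camera remote fully down and let it come back up. Do it in that order by pushing with the fingertips only: pick nothing up, leave the remote lying where it is, and leave the other switches, keys and buttons and all the bottles and other things as they are.

Things in the scene. Friction and masses are not known exactly. Their poses are not given: they have to be found in the camera images.
- mains_box: white fixed mains box, 120 (x) x 150 (y) x 55 mm high; origin at the centre of its underside, z up, +x away from the robot (turned up to 0.35 rad). On top three black V-shaped rockers 46 mm long in x, tilt axes along y 67 mm above the table: one wide (34 mm) at y = -35 mm, two narrow (14 mm) at y = +15 and +50 mm. The box, lamp unit and remote stand left, middle and right in any order
- mains_rocker (a joint): the wide rocker: rad, 0 = off (near half level, far half standing up 0.4 rad), 0.4 = on (far half pushed down level, near half up). Friction holds it where it is left; pushing the middle of the far half straight down about 7 mm turns it, with 1 to 4 N
- mains_rocker_pad (a point): middle of the upper face of the far half of the wide rocker, 15 mm from its tilt axis (half is 24 x 34 mm); moves with it, about 6 mm down from off to on. Off: 75.6 mm above the table; on: 70 mm
- aux_rocker_a (a joint): narrow rocker next to the wide one, off (about 0 rad) and to stay off
- aux_rocker_b (a joint): outer narrow rocker, on (about 0.4 rad) and to stay on
- lamp_unit: grey fixed lamp unit, 150 x 150 x 75 mm high; origin at the centre of its underside, z up, +x away from the robot (turned up to 0.35 rad). On top near its near edge (x = -30 mm) two white keys: a square one at y = +35 mm and a round one (24 mm across) at y = -35 mm; behind them a fixed dimmer knob 16 mm high at x = +42, y = +30 mm
- lamp_key (a joint): travel of the square key in m: 0 = out, 0.006 = fully in (moves straight down). It stays where it is pushed; takes about 3 N
- lamp_key_top (a point): centre of the top face of the square key (24 x 24 mm), 90 mm above the table when out, 15 mm above the unit's top
- round_key (a joint): travel of the round key on the lamp unit in m, out at 0 and to stay out
- remote: loose grey plastic camera remote lying flat, 120 (x) x 70 (y) x 30 mm high, 0.25 to 0.5 kg, origin at the centre of its underside, z up, its own +x away from the robot, turned up to 0.35 rad. On top a large round button (30 mm across) at x = -25 mm and a small one (14 mm across) at x = +35 mm
- capture (a joint): travel of the large round button in m: 0 = up, 0.006 = fully down; a spring of 1.2 N at the top to 4 N at the bottom brings it back up
- capture_top (a point): centre of the top face of the large round button, 42 mm above the table when up, 12 mm above the remote's top
- menu (a joint): travel of the small button on the remote in m, up at 0 and to stay up
- amber_bottle: loose bystander, to be left alone; amber glass bottle with blue cap, 48 mm across, 100 mm high, standing to the left of the mains box; origin under its centre
- white_jar: loose bystander, to be left alone; white plastic jar with blue cap, 50 mm across, 65 mm high, standing to the left of the lamp unit; origin under its centre
- slide_box: loose bystander, to be left alone; white box 85 x 32 x 32 mm lying to the left of the remote; origin at the centre of its underside
- mug: loose bystander, to be left alone; white mug, 80 mm across, 90 mm high, behind the units; origin under its centre
- white_bottle: loose bystander, to be left alone; white bottle with blue cap, 70 mm across, 140 mm high, behind the units; origin under its centre
- marker: loose bystander, to be left alone; black marker 14 mm thick, about 120 mm long, lying before the units; origin at its underside
- dish: loose bystander, to be left alone; closed glass dish, 60 mm across, 14 mm high, before the units; origin under its centre
Not all that is in view belongs to the job. Leave any green look-alike of the lamp_unit alone.

How it is judged:
By the outcome, as a careful person would: the job done as asked, in the order asked, and still so for the second after the job is handed in, with the robot touching nothing.
It also fails if it takes over 51 s, if anything falls off the work surface, if the arm or the gripper's body presses on something with over 40 N, if the wrist force passes 120 N, or if a joint passes its speed limit or range.

## Working session

There is one attempt and no reset: what is moved stays moved. The work goes in short steps, Python scripts to look and compute and a shell command to move; the robot and the scene stay as the last step left them, time stands still between calls to the robot, and variables do not carry over. Pictures are saved under pics/ and viewed, at most 12 in all, crops included, and the job is handed in when it is done.

```bash
mkdir -p pics; cat > h.py <<'E'
import numpy as np,cv2
from scipy.spatial.transform import Rotation as R
from rig import telemetry,viewer
def cam(name,obs=None):
    i=viewer.camera_info(name);K=np.array(i["intrinsics"],float);k1=i["k1"]
    if "hand_eye" in i:
        H=np.array(i["hand_eye"]);Rt=R.from_quat(obs["tool_rot"]).as_matrix()
        Rw=Rt@H[:3,:3];c=np.array(obs["position"])+Rt@H[:3,3]
    else:
        Rw=cv2.Rodrigues(np.array(i["rvec"],float))[0].T;c=-Rw@np.array(i["tvec"],float).ravel()
    return K,k1,Rw,c
def ray(C,uv):
    K,k1,Rw,c=C
    d=cv2.undistortPoints(np.array([[uv]],float),K,np.array([k1,0,0,0.]))[0,0]
    return c,Rw@np.array([d[0],d[1],1])
def atz(C,uv,z):
    c,d=ray(C,uv);return c+d*(z-c[2])/d[2]
def proj(C,P):
    K,k1,Rw,c=C
    return cv2.projectPoints((np.atleast_2d(P)-c)@Rw,np.zeros(3),np.zeros(3),K,np.array([k1,0,0,0.]))[0][:,0]
def tri(obs):
    A=np.zeros((3,3));b=np.zeros(3)
    for C,uv in obs:
        c,d=ray(C,uv);d/=np.linalg.norm(d);M=np.eye(3)-np.outer(d,d);A+=M;b+=M@c
    return np.linalg.solve(A,b)
E
python3 - <<'E'
from h import *
o=telemetry.get_obs();print(o)
for n in("top","scene","wrist"):
    im=viewer.camera(n);cv2.imwrite(f"pics/{n}0.png",im)
    K,k1,Rw,c=cam(n,o);print(n,K[0,0],k1,c.round(3),Rw.round(2).tolist())
for n in("top","scene"):
    for t in("mains_box","lamp_unit","remote","mains_rocker_pad","lamp_key_top","capture_top"):
        print(n,t,[(np.round(r["bbox"]).tolist(),round(r["p"],2)) for r in viewer.recognise(n,t)[:4]])
E
```

```text
{'time': 0.0, 'q': array([ 1.01650392e+00,  5.28458409e-01,  1.43391885e+00, -3.88656972e-06,
        1.18136842e+00, -1.78537371e-01]), 'joint_velocities': array([ 0.00042963,  0.00067888,  0.00086743, -0.00048677,  0.00069974,
       -0.00082654]), 'joint_torque': array([-1.07306008e-03, -4.40047145e+01, -1.76589471e+01,  6.32453710e-02,
        5.82765753e-02, -1.64640619e-04]), 'position': array([0.22898343, 0.58079641, 0.24057108]), 'tool_rot': array([ 1.86773352e-01,  9.82402441e-01, -1.00569596e-03, -3.84005460e-04]), 'ft_force': array([0.5552004 , 1.63876524, 0.10160065]), 'moment': array([ 0.00700776,  0.0257366 , -0.01771794]), 'grip_force': 0.0, 'grip_width': 0.08679803401385437}
top 600.239441166971 -0.02833737664541131 [0.35  0.017 1.39 ] [[-0.02, -0.99, 0.12], [-1.0, 0.02, 0.01], [-0.01, -0.12, -0.99]]
scene 556.3182486744262 -0.1765554916511123 [1.146 0.19  1.065] [[-0.22, 0.81, -0.54], [0.97, 0.18, -0.13], [-0.0, -0.56, -0.83]]
wrist 331.9978744268629 -0.04851899418302322 [0.155 0.609 0.384] [[0.37, 0.89, 0.27], [0.93, -0.35, -0.11], [-0.0, 0.29, -0.96]]
top mains_box [([290.0, 206.0, 81.0, 71.0], 0.93)]
top lamp_unit [([431.0, 192.0, 76.0, 81.0], 0.94), ([465.0, 317.0, 86.0, 78.0], 0.91), ([252.0, 122.0, 36.0, 38.0], 0.54)]
top remote [([172.0, 204.0, 44.0, 57.0], 0.78)]
top mains_rocker_pad [([336.0, 220.0, 20.0, 27.0], 0.62)]
top lamp_key_top [([493.0, 369.0, 13.0, 14.0], 0.62)]
top capture_top [([183.0, 238.0, 12.0, 12.0], 0.66)]
scene mains_box [([262.0, 222.0, 71.0, 62.0], 0.58)]
scene lamp_unit [([142.0, 108.0, 68.0, 66.0], 0.89), ([117.0, 189.0, 92.0, 84.0], 0.62)]
scene remote [([412.0, 267.0, 53.0, 58.0], 0.96)]
scene mains_rocker_pad [([410.0, 267.0, 54.0, 56.0], 0.71), ([271.0, 236.0, 16.0, 18.0], 0.57)]
scene lamp_key_top [([171.0, 206.0, 12.0, 14.0], 0.48)]
scene capture_top [([462.0, 280.0, 30.0, 42.0], 0.68), ([178.0, 300.0, 51.0, 52.0], 0.54), ([434.0, 276.0, 14.0, 14.0], 0.42)]
```

View pics/top0.png

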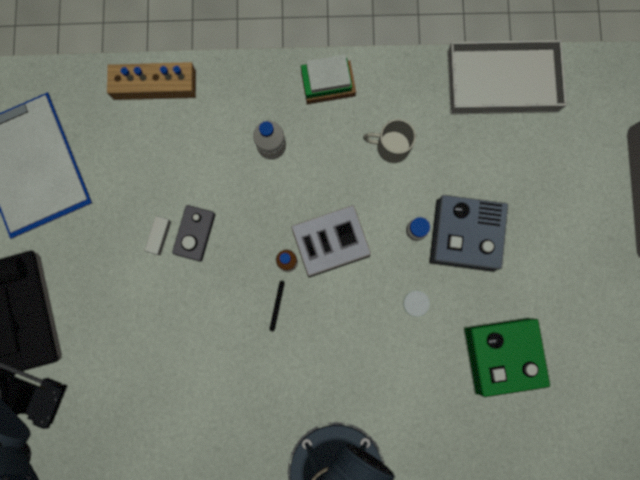

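View pics/scene0.png

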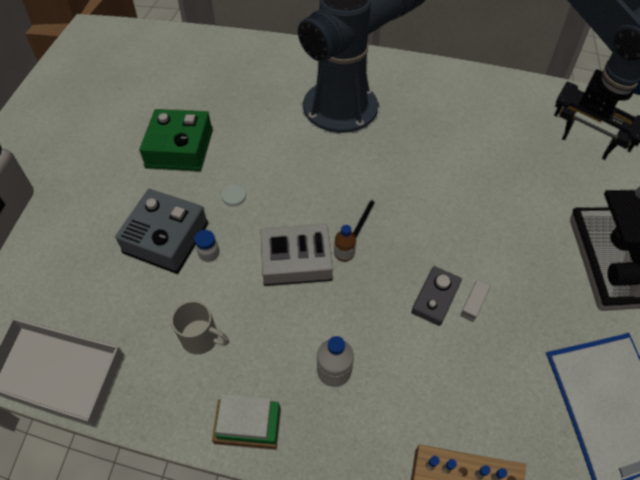

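The top view shows the remote at (193,232), the mains box at (331,240) and the grey lamp unit at (469,232). The green look-alike is at (507,357).

Candidates for the things I want, by top-view pixel:
- **Rocker:** wide (346,234) or narrow (310,245) and (323,241). I choose the wide one.
- **Key:** grey unit's square (456,242), grey unit's round (487,246), or green unit's square (499,375). I choose the grey square.
- **Button:** large (188,243) or small (196,217). I choose the large one.

```bash
python3 - <<'E'
from h import *
T=cam("top");S=cam("scene")
for n,a,b in(("rocker mid",(346,234),(279,246)),("sqkey",(456,242),(178,213)),("roundkey",(487,246),(152,204)),("capture",(188.5,243),(443,282)),("menu",(196.5,217),(433,304)),("auxa",(323,241),(302,243)),("auxb",(310,245),(318,242)),("greenkey",(499,375),(190,119)),("bottle cap",(266,129),(337,345)),("jar",(420,228),(205,239)),("amber cap",(285,258),(347,230))):
    p=tri([(T,a),(S,b)]);print(n,p.round(3))
t=cv2.imread("pics/top0.png")
cv2.imwrite("pics/c1.png",np.hstack([cv2.resize(t[185:285,280:380],(380,380),interpolation=2),cv2.resize(t[185:285,420:520],(380,380),interpolation=2)]))
E
```

```text
rocker mid [ 0.527 -0.032  0.065]
sqkey [ 0.502 -0.271  0.081]
roundkey [ 0.492 -0.339  0.082]
capture [0.518 0.328 0.032]
menu [0.578 0.31  0.035]
auxa [0.512 0.018 0.071]
auxb [0.503 0.049 0.072]
greenkey [ 0.214 -0.35   0.08 ]
bottle cap [0.751 0.139 0.131]
jar [ 0.539 -0.198  0.054]
amber cap [0.473 0.104 0.093]
```

View pics/c1.png

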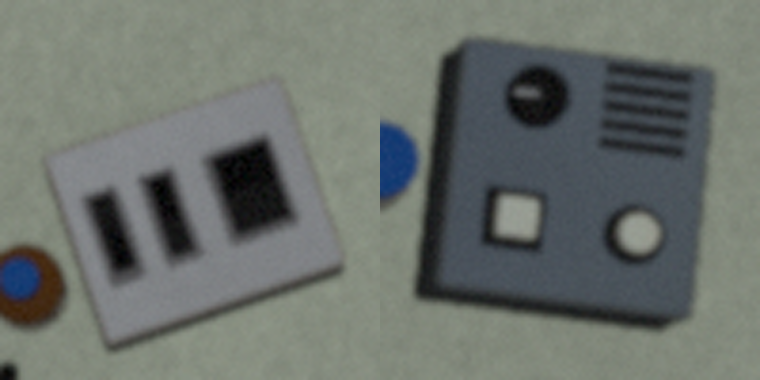

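The crop confirms the choice. The wide rocker is at crop (253,190), with its far half up. The grey unit's square key is at (517,217), the round key at (637,232) and the knob at (537,95).

```bash
cat >> h.py <<'E'
def go(x,y,ztip,yaw):
    """shift (mm) and roll (deg) to put the fingertips at x,y,ztip with tool y along local y of a thing at yaw"""
    o=telemetry.get_obs();Rt=R.from_quat(o["tool_rot"]).as_matrix()
    d=Rt.T@(np.array([x,y,ztip+.019])-o["position"])*1e3
    a=np.arctan2(Rt[1,1],Rt[0,1]);r=(np.degrees(a-(yaw+np.pi/2))+90)%180-90
    print("t",round(o["time"],2),"shift",d.round(1),"roll",round(r,1),"pos",o["position"].round(4),"F",o["ft_force"].round(1),"zax",Rt[:,2].round(3))
E
R='{"translation":[-149,-188,0],"roll":0,"gripper":0}'
python3 -m creep '[{"translation":[-149,-188,0],"roll":0,"gripper":0},{"translation":[-149,-188,0],"roll":-7,"gripper":0},{"translation":[-149,-188,0],"roll":-14,"gripper":0},{"translation":[-149,-188,0],"roll":-21,"gripper":0},{"translation":[-149,-188,0],"roll":-28,"gripper":0}]' 20
python3 -c "
from h import *
go(.50,-.03,.21,.29)"
```

```text
time: 1.17
position: [0.2879, 0.3876, 0.2417]
tool_rot: [-0.051, 0.999, -0.0, 0.0]
ft_force: [1.0, 0.2, -0.1]
grip_width: 0.0616
grip_force: 0.0
t 1.17 shift [-168.7 -437.    12.8] roll -10.8 pos [0.2879 0.3876 0.2417] F [ 1.   0.2 -0.1] zax [ 0. -0. -1.]
```

```bash
python3 -m creep '[{"translation":[-15,-39,1],"roll":-4,"gripper":0},{"translation":[-30,-77,2],"roll":-8,"gripper":0},{"translation":[-45,-115,3],"roll":-11,"gripper":0},{"translation":[-60,-153,4],"roll":-11,"gripper":0},{"translation":[-75,-191,5],"roll":-11,"gripper":0}]'
python3 -c "
from h import *
go(.50,-.03,.21,.29)"
```

```text
time: 1.58
position: [0.3813, 0.2047, 0.237]
tool_rot: [-0.143, 0.99, 0.0, 0.001]
ft_force: [0.6, 1.1, 0.4]
grip_width: 0.0284
grip_force: 0.0
t 1.58 shift [ -47.2 -258.7    8. ] roll -0.1 pos [0.3813 0.2047 0.237 ] F [0.6 1.1 0.4] zax [ 0.001  0.    -1.   ]
```

```bash
python3 -m creep '[{"translation":[-7,-40,0],"roll":0,"gripper":0},{"translation":[-14,-80,0],"roll":0,"gripper":0},{"translation":[-21,-119,0],"roll":0,"gripper":0},{"translation":[-28,-158,0],"roll":0,"gripper":0},{"translation":[-34,-198,0],"roll":0,"gripper":0}]'
python3 -m creep '[{"translation":[-7,-30,0],"roll":0,"gripper":0},{"translation":[-13,-55,0],"roll":0,"gripper":0},{"translation":[-13,-55,0],"roll":0,"gripper":0},{"translation":[-13,-55,0],"roll":0,"gripper":0}]'
python3 - <<'E'
from h import *
go(.541,-.028,.12,.29)
o=telemetry.get_obs();im=viewer.camera("wrist");cv2.imwrite("pics/w1.png",im);C=cam("wrist",o)
np.save("w1.npy",np.r_[o["position"],o["tool_rot"]])
for t in("mains_box","mains_rocker_pad","mains_rocker","aux_rocker_a"): print(t,[(np.round(r["bbox"]).tolist(),round(r["p"],2)) for r in viewer.recognise("wrist",t)[:3]])
E
```

```text
time: 2.0
position: [0.4701, 0.0242, 0.2369]
tool_rot: [-0.143, 0.99, -0.0, 0.001]
ft_force: [0.3, 0.5, 0.3]
grip_width: 0.0017
grip_force: 0.0
time: 2.33
position: [0.4979, -0.0241, 0.2366]
tool_rot: [-0.142, 0.99, 0.0, 0.0]
ft_force: [-0.0, 1.2, -0.8]
grip_width: 0.0004
grip_force: 0.0
t 2.33 shift [-40.3 -15.8  97.6] roll -0.3 pos [ 0.4979 -0.0241  0.2366] F [-0.   1.2 -0.8] zax [ 0.  0. -1.]
mains_box [([262.0, 176.0, 150.0, 111.0], 0.95)]
mains_rocker_pad [([285.0, 220.0, 38.0, 51.0], 0.81)]
mains_rocker [([285.0, 222.0, 35.0, 48.0], 0.7)]
aux_rocker_a [([383.0, 225.0, 22.0, 41.0], 0.82), ([349.0, 222.0, 15.0, 50.0], 0.71)]
```

View pics/w1.png

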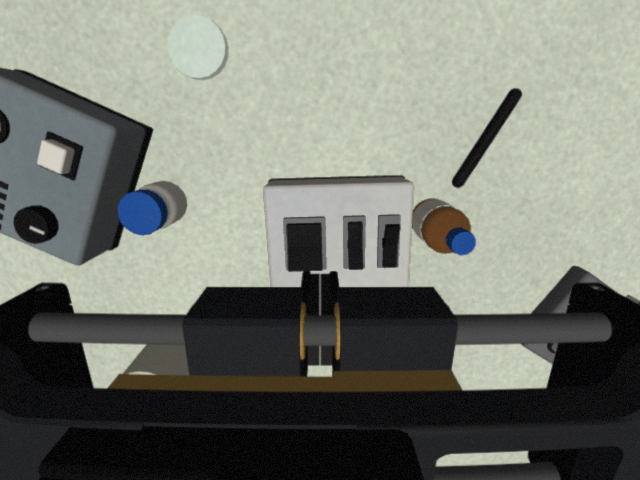

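The wrist view shows the near side of the mains box at the top. Its near top corners are (265,187) and (412,184), the wide rocker is at (288..322, 222..270), and the closed fingertips are at (320,275).

```bash
cat >> h.py <<'E'
from scipy.optimize import least_squares
def fit(views,p0,freez=False):
    """views: (cam,[local xyz mm],[uv]); returns x,y,yaw"""
    def f(p):
        r=[]
        for C,L,U in views:
            L=np.array(L)/1e3;c,s=np.cos(p[2]),np.sin(p[2])
            W=np.c_[p[0]+c*L[:,0]-s*L[:,1],p[1]+s*L[:,0]+c*L[:,1],L[:,2]]
            r.append((proj(C,W)-np.array(U)).ravel())
        return np.concatenate(r)
    s=least_squares(f,p0,loss="soft_l1");print(s.x.round(4),f(s.x).reshape(-1,2).round(1).tolist());return s.x
def pt(p,x,y):
    c,s=np.cos(p[2]),np.sin(p[2]);return p[0]+c*x-s*y,p[1]+s*x+c*y
def wcam(f):
    a=np.load(f);return cam("wrist",dict(position=a[:3],tool_rot=a[3:]))
E
python3 - <<'E'
from h import *
W=wcam("w1.npy");T=cam("top")
vw=(W,[(-60,-75,55),(-60,75,55),(-23,-52,70),(-23,-18,70),(-23,8,70),(-23,22,70)],[(265,187),(412,184),(288,222),(321,221),(349,222),(363,221)])
vt=(T,[(60,75,55),(60,-75,55),(-60,-75,55)],[(292.4,226.6),(353.7,205.5),(370,255)])
for v in([vw],[vt],[vw,vt]):
    p=fit(v,[.51,0,.29]);print("pad",np.round(pt(p,.015,-.035),4),"near/far",np.round(pt(p,-.023,-.035),4))
tip=telemetry.get_obs()["position"]-[0,0,.019];print("tip proj",proj(W,tip))
go(*pt(p,.016,-.035),.09,p[2])
E
```

```text
[0.5144 0.0006 0.2844] [[-1.6, -5.3], [4.8, -2.2], [-1.5, 0.3], [0.8, 1.3], [-0.2, 0.3], [0.3, 1.3]]
pad [ 0.5386 -0.0287] near/far [ 0.5021 -0.0394]
[0.5138 0.0014 0.3049] [[-1.8, -0.2], [0.1, -0.2], [1.3, 0.5]]
pad [ 0.5386 -0.0274] near/far [ 0.5024 -0.0389]
[0.5141 0.001  0.2992] [[-2.1, -4.3], [4.4, -3.4], [-1.4, 0.9], [0.9, 1.4], [-0.1, -0.0], [0.4, 0.8], [-1.5, -0.6], [0.5, -0.2], [1.4, 0.6]]
pad [ 0.5388 -0.028 ] near/far [ 0.5025 -0.0392]
tip proj [[326.51897293 290.05688051]]
t 2.58 shift [-39.8 -18.2 127.6] roll -0.6 pos [ 0.4965 -0.0217  0.2366] F [0.1 0.1 0.2] zax [-0.001  0.    -1.   ]
```

```bash
python3 -m creep '[{"translation":[-20,-9,30],"roll":0,"gripper":0},{"translation":[-40,-18,60],"roll":0,"gripper":0},{"translation":[-40,-18,95],"roll":0,"gripper":0},{"translation":[-40,-18,125],"roll":0,"gripper":0},{"translation":[-40,-18,125],"roll":0,"gripper":0}]'
python3 - <<'E'
from h import *
p=[.5141,.001,.295]
viewer.camera("top")
for i in range(3):
    o=telemetry.get_obs();im=viewer.camera("wrist");print(o["position"].round(4))
go(*pt(p,.016,-.035),.069,p[2]);
np.save("w2.npy",np.r_[o["position"],o["tool_rot"]]);cv2.imwrite("pics/w2.png",im[60:480,120:540])
W=wcam("w2.npy");print(proj(W,[[*pt(p,.015,-.035),.0756],[*pt(p,-.023,-.052),.07],[*pt(p,-.023,-.018),.07],o["position"]-[0,0,.019]])-[120,60])
E
```

```text
time: 3.0
position: [0.5366, -0.0269, 0.1065]
tool_rot: [-0.144, 0.99, 0.002, -0.006]
ft_force: [-0.9, 1.2, -0.7]
grip_width: 0.0006
grip_force: 0.0
[ 0.5381 -0.0273  0.1091]
[ 0.5399 -0.0279  0.1112]
[ 0.5411 -0.0283  0.1125]
t 3.2 shift [ 2.   1.5 25.4] roll -0.4 pos [ 0.5419 -0.0286  0.1134] F [ 0.3 -0.1  0.5] zax [ 0.003 -0.001 -1.   ]
[[202.78569016 213.80933293]
 [172.61271627 148.47357835]
 [232.24894079 148.08221995]
 [201.37702649 231.09963772]]
```

View pics/w2.png

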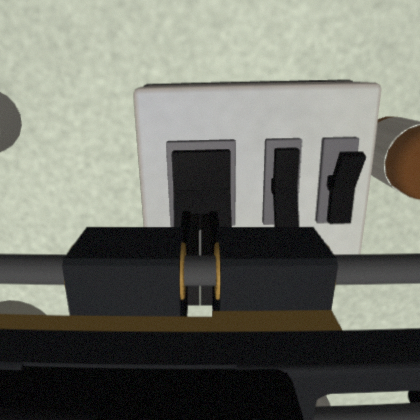

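The rocker's near corners lie where predicted, and the fingertips are centred over the far half of the wide rocker. I press it now.

```bash
python3 -m creep '[{"translation":[2,1,6],"roll":0,"gripper":0},{"translation":[2,1,12],"roll":0,"gripper":0},{"translation":[2,1,17],"roll":0,"gripper":0},{"translation":[2,1,22],"roll":0,"gripper":0},{"translation":[2,1,22],"roll":0,"gripper":0}]'
python3 -m creep '[{"translation":[0,0,2],"roll":0,"gripper":0},{"translation":[0,0,4],"roll":0,"gripper":0},{"translation":[0,0,4],"roll":0,"gripper":0},{"translation":[0,0,4],"roll":0,"gripper":0}]'
```

```text
time: 3.62
position: [0.5394, -0.0287, 0.0895]
tool_rot: [-0.143, 0.99, -0.0, 0.001]
ft_force: [0.6, 0.7, 0.5]
grip_width: 0.0005
grip_force: 0.0
time: 3.95
position: [0.5393, -0.0287, 0.0892]
tool_rot: [-0.143, 0.99, -0.001, 0.001]
ft_force: [-4.0, 0.9, 26.2]
grip_width: 0.0006
grip_force: 13.2
```

```bash
python3 -m creep '[{"translation":[0,0,-10],"roll":0,"gripper":0},{"translation":[0,0,-40],"roll":0,"gripper":0},{"translation":[20,0,-80],"roll":0,"gripper":0},{"translation":[40,0,-100],"roll":0,"gripper":0},{"translation":[60,0,-100],"roll":0,"gripper":0}]'
python3 -m creep '[{"translation":[20,0,-30],"roll":0,"gripper":0},{"translation":[20,0,-30],"roll":0,"gripper":0},{"translation":[20,0,-30],"roll":0,"gripper":0}]'
python3 - <<'E'
from h import *
t=viewer.camera("top");s=viewer.camera("scene");w=viewer.camera("wrist")
cv2.imwrite("pics/c3.png",np.hstack([cv2.resize(w[150:350,230:430],(400,400),interpolation=2),cv2.resize(s[205:295,250:340],(400,400),interpolation=2)]))
go(.502,-.271,.21,-.146)
E
```

```text
time: 4.37
position: [0.4827, -0.0464, 0.1895]
tool_rot: [-0.144, 0.99, -0.002, 0.003]
ft_force: [0.6, -0.5, -1.2]
grip_width: 0.0003
grip_force: 0.0
time: 4.62
position: [0.4616, -0.0515, 0.2166]
tool_rot: [-0.143, 0.99, -0.001, 0.001]
ft_force: [0.7, -0.6, 0.5]
grip_width: 0.0003
grip_force: 0.0
t 4.77 shift [  24.  -222.2  -14.2] roll 24.8 pos [ 0.4621 -0.0511  0.2149] F [-0.3  1.1 -0.7] zax [-0.001  0.    -1.   ]
```

View pics/c3.png

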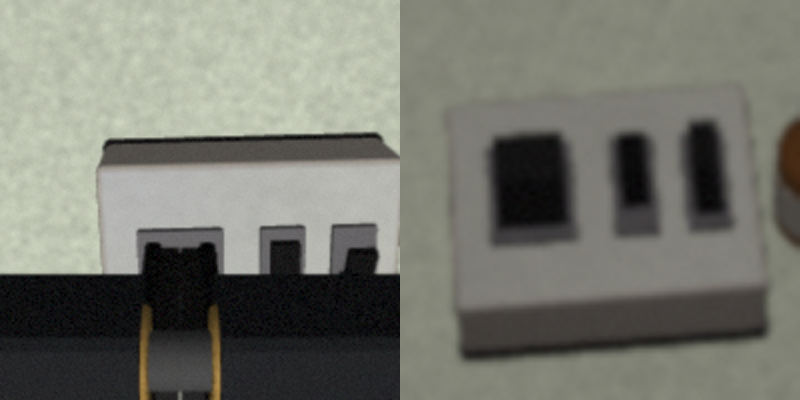

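In the scene crop the wide rocker now has the same attitude as aux_b (on), and the narrow rockers are unchanged. Next is the lamp.

```bash
python3 -m creep '[{"translation":[5,-40,-2],"roll":6,"gripper":0},{"translation":[10,-80,-4],"roll":12,"gripper":0},{"translation":[15,-120,-6],"roll":18,"gripper":0},{"translation":[20,-160,-8],"roll":25,"gripper":0},{"translation":[24,-195,-10],"roll":25,"gripper":0}]'
python3 -m creep '[{"translation":[0,-27,0],"roll":0,"gripper":0},{"translation":[0,-27,0],"roll":0,"gripper":0},{"translation":[0,-27,0],"roll":0,"gripper":0},{"translation":[0,-27,0],"roll":0,"gripper":0}]'
python3 - <<'E'
from h import *
for t in("lamp_unit","lamp_key_top","round_key"):
    viewer.camera("top") if t=="lamp_unit" else 0
o=telemetry.get_obs();im=viewer.camera("wrist");cv2.imwrite("pics/w4.png",im);np.save("w4.npy",np.r_[o["position"],o["tool_rot"]])
for t in("lamp_unit","lamp_key_top","round_key"): print(t,[(np.round(r["bbox"]).tolist(),round(r["p"],2)) for r in viewer.recognise("wrist",t)[:3]])
go(.502,-.271,.21,-.146)
E
```

```text
time: 5.18
position: [0.4947, -0.2472, 0.2242]
tool_rot: [0.077, 0.997, 0.0, -0.001]
ft_force: [1.1, -0.0, -0.7]
grip_width: 0.0006
grip_force: 0.0
time: 5.52
position: [0.4897, -0.2707, 0.2241]
tool_rot: [0.075, 0.997, 0.001, -0.001]
ft_force: [-0.4, -0.2, -0.3]
grip_width: 0.0004
grip_force: 0.0
lamp_unit [([52.0, 0.0, 213.0, 90.0], 0.69), ([200.0, 180.0, 169.0, 107.0], 0.63)]
lamp_key_top [([308.0, 227.0, 28.0, 31.0], 0.73)]
round_key [([227.0, 226.0, 34.0, 28.0], 0.89), ([305.0, 228.0, 30.0, 29.0], 0.24)]
t 5.77 shift [-11.8   1.1  -3.5] roll -0.1 pos [ 0.4902 -0.2703  0.2255] F [-0.1 -0.3  0.8] zax [-0.  0. -1.]
```

View pics/w4.png

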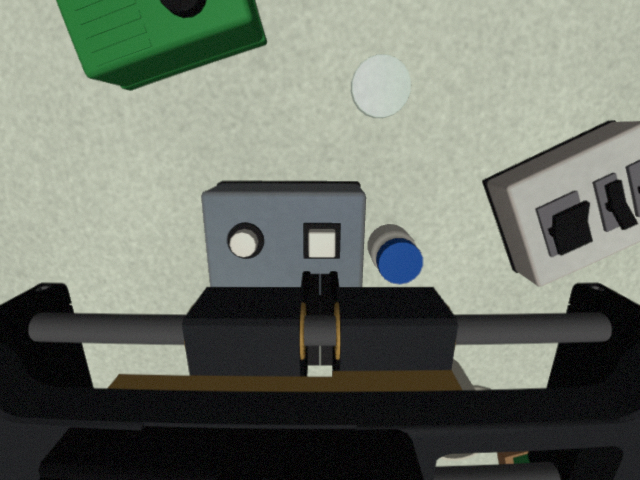

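The wrist view shows the grey unit's square key at (322,243) and its round key at (243,242). The green unit is far off at (160,40).

```bash
python3 - <<'E'
from h import *
W=wcam("w4.npy");T=cam("top");S=cam("scene")
print("sq tri",tri([(W,(322,243)),(T,(456,242)),(S,(178,213))]).round(4),"W",atz(W,(322,243),.09).round(4),"T",atz(T,(456,242),.09).round(4),"S",atz(S,(178,213),.09).round(4))
p=fit([(W,[(-30,35,90),(-30,-35,90)],[(322,243),(243,242)]),(T,[(-30,35,90),(-30,-35,90),(75,75,75),(75,-75,75)],[(456,242),(487.4,246.2),(442,196),(507,204)])],[.54,-.3,-.146])
print(np.round(pt(p,-.03,.035),4));go(*pt(p,-.03,.035),.105,p[2])
E
```

```text
sq tri [ 0.5024 -0.271   0.0815] W [ 0.5002 -0.2706  0.09  ] T [ 0.5014 -0.2706  0.09  ] S [ 0.508  -0.2654  0.09  ]
[ 0.5242 -0.3094 -0.1545] [[0.4, -0.3], [-0.1, 0.2], [-0.2, 0.6], [0.4, 0.7], [-0.4, -1.4], [1.7, -0.5]]
[ 0.5    -0.2702]
t 5.77 shift [ -9.7   1.6 101.5] roll 0.4 pos [ 0.4902 -0.2703  0.2255] F [-0.1 -0.3  0.8] zax [-0.  0. -1.]
```

```bash
python3 -m creep '[{"translation":[-5,1,25],"roll":0,"gripper":0},{"translation":[-10,2,55],"roll":0,"gripper":0},{"translation":[-10,2,85],"roll":0,"gripper":0},{"translation":[-10,2,100],"roll":0,"gripper":0},{"translation":[-10,2,105],"roll":0,"gripper":0}]'
python3 -m creep '[{"translation":[0,0,0],"roll":0,"gripper":0},{"translation":[0,0,0],"roll":0,"gripper":0},{"translation":[0,0,0],"roll":0,"gripper":0},{"translation":[0,0,0],"roll":0,"gripper":0},{"translation":[0,0,0],"roll":0,"gripper":0}]'
python3 - <<'E'
from h import *
o=telemetry.get_obs();im=viewer.camera("wrist");np.save("w5.npy",np.r_[o["position"],o["tool_rot"]]);cv2.imwrite("pics/w5.png",im[60:480,120:540])
W=wcam("w5.npy");print(proj(W,[[.5005,-.2705,.09],o["position"]-[0,0,.019]])-[120,60])
go(.5005,-.2705,.084,-.1545)
E
```

```text
time: 6.18
position: [0.4989, -0.2691, 0.1179]
tool_rot: [0.074, 0.997, 0.002, -0.002]
ft_force: [-0.2, 0.5, 0.5]
grip_width: 0.0007
grip_force: 0.0
time: 6.6
position: [0.5009, -0.2716, 0.1219]
tool_rot: [0.075, 0.997, -0.001, 0.001]
ft_force: [0.1, 0.3, -1.1]
grip_width: 0.0003
grip_force: 0.0
[[203.51394863 219.37821885]
 [201.76402434 230.25772988]]
t 6.65 shift [ 0.4  1.  18.7] roll 0.3 pos [ 0.5007 -0.2716  0.1217] F [-0.3 -1.  -0.1] zax [ 0.002 -0.001 -1.   ]
```

View pics/w5.png

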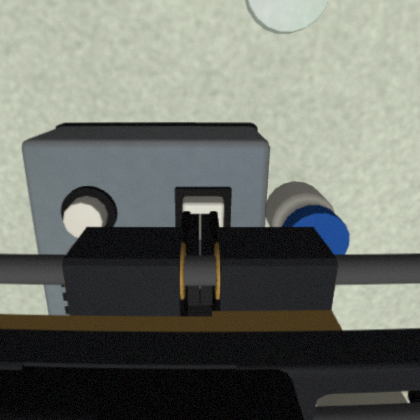

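The tips stand over the square key, whose visible near edge is at (203,203), and they clear the round key and the jar. I press now.

```bash
python3 -m creep '[{"translation":[0,1,5],"roll":0,"gripper":0},{"translation":[0,1,10],"roll":0,"gripper":0},{"translation":[0,1,15],"roll":0,"gripper":0},{"translation":[0,1,18],"roll":0,"gripper":0},{"translation":[0,1,18],"roll":0,"gripper":0}]'
python3 -m creep '[{"translation":[0,0,2],"roll":0,"gripper":0},{"translation":[0,0,3],"roll":0,"gripper":0},{"translation":[0,0,3],"roll":0,"gripper":0},{"translation":[0,0,3],"roll":0,"gripper":0}]'
```

```text
time: 7.07
position: [0.5006, -0.2702, 0.1033]
tool_rot: [0.075, 0.997, -0.0, 0.0]
ft_force: [-1.3, 1.5, 7.8]
grip_width: 0.0004
grip_force: 4.1
time: 7.4
position: [0.5006, -0.2703, 0.1029]
tool_rot: [0.074, 0.997, -0.0, 0.001]
ft_force: [-5.4, 2.9, 23.8]
grip_width: 0.0003
grip_force: 12.4
```

```bash
python3 -m creep '[{"translation":[0,0,-10],"roll":0,"gripper":0},{"translation":[0,0,-40],"roll":0,"gripper":0},{"translation":[0,0,-80],"roll":0,"gripper":0},{"translation":[0,0,-115],"roll":0,"gripper":0},{"translation":[0,15,-120],"roll":0,"gripper":0}]'
python3 -c "
from h import *
viewer.camera('wrist')
im=viewer.camera('scene');cv2.imwrite('pics/s6.png',im);cv2.imwrite('pics/t6.png',viewer.camera('top'))
go(.518,.328,.20,-.29)"
```

```text
time: 7.82
position: [0.5058, -0.2597, 0.2254]
tool_rot: [0.076, 0.997, -0.004, 0.005]
ft_force: [-0.1, -0.3, -0.1]
grip_width: 0.0006
grip_force: 0.0
t 7.97 shift [7.040e+01 5.784e+02 5.000e-01] roll 8.1 pos [ 0.5023 -0.2545  0.2194] F [ 0.2 -0.2 -0.7] zax [-0.  0. -1.]
```

```bash
python3 -m creep '[{"translation":[5,40,0],"roll":0,"gripper":0},{"translation":[10,80,0],"roll":0,"gripper":0},{"translation":[15,120,0],"roll":0,"gripper":0},{"translation":[20,160,0],"roll":0,"gripper":0},{"translation":[25,200,0],"roll":0,"gripper":0}]'
python3 -m creep '[{"translation":[5,40,0],"roll":2,"gripper":0},{"translation":[10,80,0],"roll":4,"gripper":0},{"translation":[15,120,0],"roll":6,"gripper":0},{"translation":[20,160,0],"roll":8,"gripper":0},{"translation":[25,200,0],"roll":8,"gripper":0}]'
python3 -c "
from h import *
go(.518,.328,.20,-.29)"
```

```text
time: 8.38
position: [0.506, -0.0522, 0.2171]
tool_rot: [0.075, 0.997, 0.0, -0.002]
ft_force: [1.1, -0.2, -0.2]
grip_width: 0.0006
grip_force: 0.0
time: 8.8
position: [0.5111, 0.1491, 0.217]
tool_rot: [0.145, 0.989, -0.001, -0.002]
ft_force: [0.9, 0.3, 0.7]
grip_width: 0.0006
grip_force: 0.0
t 8.8 shift [ 44.6 173.4  -2.1] roll -0.0 pos [0.5111 0.1491 0.217 ] F [0.9 0.3 0.7] zax [-0.005 -0.001 -1.   ]
```

```bash
python3 -m creep '[{"translation":[10,39,0],"roll":0,"gripper":0},{"translation":[20,78,0],"roll":0,"gripper":0},{"translation":[30,117,0],"roll":0,"gripper":0},{"translation":[40,150,0],"roll":0,"gripper":0},{"translation":[45,170,0],"roll":0,"gripper":0}]'
python3 - <<'E'
from h import *
for i in range(6): viewer.camera("top")
o=telemetry.get_obs();im=viewer.camera("wrist");cv2.imwrite("pics/w7.png",im);np.save("w7.npy",np.r_[o["position"],o["tool_rot"]])
for t in("remote","capture_top","menu"): print(t,[(np.round(r["bbox"]).tolist(),round(r["p"],2)) for r in viewer.recognise("wrist",t)[:3]])
go(.518,.328,.20,-.29)
im=cv2.resize(im,(480,360))
s=cv2.imread("pics/s6.png")
cv2.imwrite("pics/c7.png",np.hstack([im,cv2.resize(s[180:280,110:210],(320,360),interpolation=2)]))
E
```

```text
time: 9.22
position: [0.5164, 0.3264, 0.2165]
tool_rot: [0.143, 0.99, -0.001, -0.002]
ft_force: [1.0, 0.0, 0.6]
grip_width: 0.0004
grip_force: 0.0
remote [([290.0, 178.0, 71.0, 109.0], 0.77)]
capture_top [([311.0, 204.0, 26.0, 33.0], 0.74), ([15.0, 285.0, 14.0, 7.0], 0.27), ([0.0, 215.0, 143.0, 100.0], 0.17)]
menu []
t 9.72 shift [1.8 5.6 0.4] roll -0.0 pos [0.5181 0.3221 0.2194] F [-0.6 -0.7  0.5] zax [-0. -0. -1.]
```

View pics/c7.png

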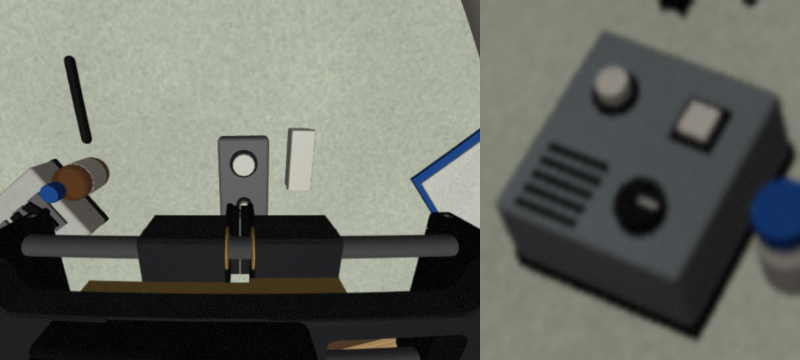

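The wrist view shows the remote's large button at full pixel (324,219), with the small one just above the fingertips at about (325,270). In the scene crop the square key is lower and the round key still stands out.

```bash
python3 - <<'E'
from h import *
W=wcam("w7.npy");T=cam("top");S=cam("scene")
a,b,c=(324.5,219.3),(188.5,242.8),(443,282)
print("tri",tri([(W,a),(T,b),(S,c)]).round(4),tri([(W,a),(T,b)]).round(4),[atz(C,u,.042).round(4).tolist() for C,u in((W,a),(T,b),(S,c))])
print("bottom edges yaw", )
x=atz(W,a,.042)
go(x[0],x[1],.055,-.29)
E
```

```text
tri [0.5193 0.3262 0.0345] [0.5179 0.3248 0.0404] [[0.5177, 0.325, 0.042], [0.5176, 0.3244, 0.042], [0.5243, 0.3269, 0.042]]
bottom edges yaw
t 9.72 shift [  1.2   2.7 145.4] roll -0.0 pos [0.5181 0.3221 0.2194] F [-0.6 -0.7  0.5] zax [-0. -0. -1.]
```

```bash
python3 -m creep '[{"translation":[1,3,35],"roll":0,"gripper":0},{"translation":[1,3,75],"roll":0,"gripper":0},{"translation":[1,3,112],"roll":0,"gripper":0},{"translation":[1,3,130],"roll":0,"gripper":0},{"translation":[1,3,140],"roll":0,"gripper":0}]'
python3 -m creep '[{"translation":[0,0,0],"roll":0,"gripper":0},{"translation":[0,0,0],"roll":0,"gripper":0},{"translation":[0,0,0],"roll":0,"gripper":0},{"translation":[0,0,0],"roll":0,"gripper":0},{"translation":[0,0,0],"roll":0,"gripper":0}]'
python3 - <<'E'
from h import *
o=telemetry.get_obs();im=viewer.camera("wrist");np.save("w8.npy",np.r_[o["position"],o["tool_rot"]]);cv2.imwrite("pics/w8.png",im[60:480,120:540])
W=wcam("w8.npy");print(proj(W,[[.518,.325,.042],o["position"]-[0,0,.019]])-[120,60])
go(.518,.325,.036,-.29)
E
```

```text
time: 10.13
position: [0.5162, 0.325, 0.0765]
tool_rot: [0.144, 0.99, -0.001, -0.002]
ft_force: [0.6, -0.1, 0.0]
grip_width: 0.0005
grip_force: 0.0
time: 10.55
position: [0.5189, 0.327, 0.0813]
tool_rot: [0.144, 0.99, 0.001, 0.001]
ft_force: [0.0, -0.0, -0.7]
grip_width: 0.0006
grip_force: 0.0
[[197.78127939 214.19871195]
 [201.67305862 229.96237728]]
t 10.6 shift [ 0.2 -2.1 26.1] roll 0.1 pos [0.5187 0.327  0.0811] F [ 0.1  0.  -0.2] zax [ 0.003  0.001 -1.   ]
```

View pics/w8.png

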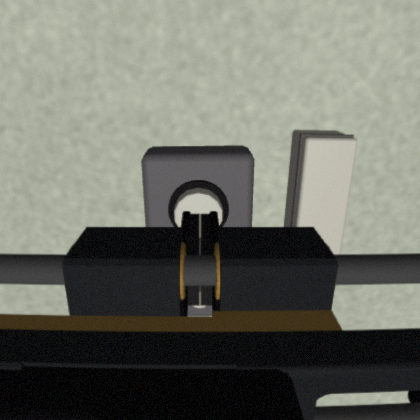

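The large button shows in front of the tips, centred at about (198,213), and the tips are over it.

```bash
python3 -m creep '[{"translation":[0,-2,7],"roll":0,"gripper":0},{"translation":[0,-2,14],"roll":0,"gripper":0},{"translation":[0,-2,20],"roll":0,"gripper":0},{"translation":[0,-2,25],"roll":0,"gripper":0},{"translation":[0,-2,25],"roll":0,"gripper":0}]'
python3 -m creep '[{"translation":[0,0,1],"roll":0,"gripper":0},{"translation":[0,0,2],"roll":0,"gripper":0},{"translation":[0,0,3],"roll":0,"gripper":0},{"translation":[0,0,3],"roll":0,"gripper":0}]'
```

```text
time: 11.02
position: [0.5172, 0.3245, 0.0554]
tool_rot: [0.144, 0.99, -0.0, -0.0]
ft_force: [-1.7, -0.9, 8.5]
grip_width: 0.0004
grip_force: 4.0
time: 11.35
position: [0.5172, 0.3245, 0.055]
tool_rot: [0.144, 0.99, -0.0, 0.0]
ft_force: [-5.3, -2.8, 25.4]
grip_width: 0.0005
grip_force: 12.3
```

Tip z is 36 mm at 25 N, so the button is fully down. I retreat straight up.

```bash
python3 -m creep '[{"translation":[0,0,-4],"roll":0,"gripper":0},{"translation":[0,0,-15],"roll":0,"gripper":0},{"translation":[0,0,-50],"roll":0,"gripper":0},{"translation":[0,0,-90],"roll":0,"gripper":0},{"translation":[0,0,-130],"roll":0,"gripper":0}]'
python3 -m creep '[{"translation":[20,0,-30],"roll":0,"gripper":0},{"translation":[50,0,-40],"roll":0,"gripper":0},{"translation":[80,0,-40],"roll":0,"gripper":0},{"translation":[80,0,-40],"roll":0,"gripper":0},{"translation":[80,0,-40],"roll":0,"gripper":0}]'
python3 - <<'E'
from h import *
for i in range(4): t=viewer.camera("top")
s=viewer.camera("scene");a=cv2.imread("pics/scene0.png")
z=lambda i,x,y:cv2.resize(i[y:y+100,x:x+100],(260,260),interpolation=2)
cv2.imwrite("pics/end.png",np.vstack([np.hstack([z(i,115,180),z(i,250,205),z(i,395,240)]) for i in(a,s)]))
t0=cv2.imread("pics/top0.png")
print(telemetry.get_obs()["position"],telemetry.get_obs()["time"])
for n in("remote","amber_bottle","white_jar","slide_box","dish","marker","white_bottle","mug"):
    print(n,[np.round(r["bbox"]).tolist() for r in viewer.recognise("scene",n)[:1]])
E
```

```text
time: 11.77
position: [0.5163, 0.3243, 0.1816]
tool_rot: [0.144, 0.99, -0.001, -0.002]
ft_force: [0.9, 1.2, -0.2]
grip_width: 0.0007
grip_force: 0.0
time: 12.18
position: [0.4388, 0.3478, 0.2216]
tool_rot: [0.143, 0.99, -0.0, -0.0]
ft_force: [0.4, -0.5, -1.1]
grip_width: 0.0004
grip_force: 0.0
[0.44160483 0.34718576 0.22102153] 12.4333
remote [[411.0, 267.0, 54.0, 58.0]]
amber_bottle [[333.0, 225.0, 26.0, 38.0]]
white_jar [[198.0, 227.0, 22.0, 32.0]]
slide_box [[461.0, 282.0, 30.0, 40.0]]
dish [[223.0, 185.0, 24.0, 19.0]]
marker [[355.0, 202.0, 20.0, 32.0]]
white_bottle [[319.0, 337.0, 37.0, 51.0]]
mug [[171.0, 301.0, 60.0, 55.0]]
```

View pics/end.png

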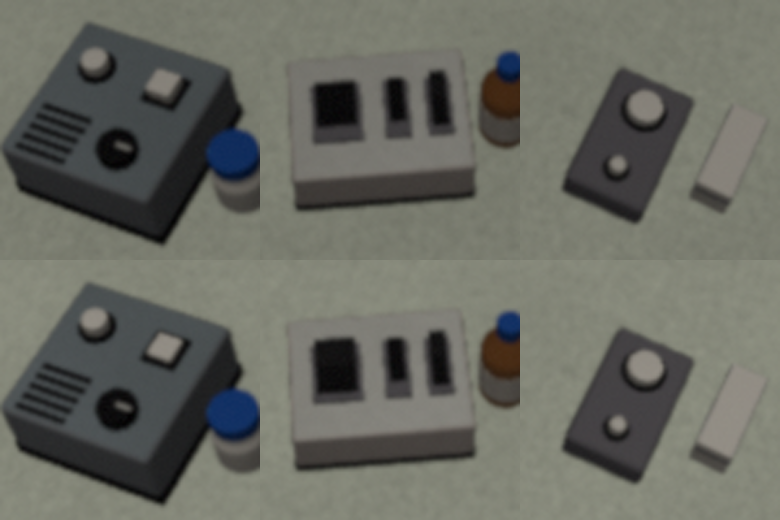

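Comparing before (upper row) and after (lower row): the square key is in, the wide rocker is over, and the capture button is back up. Nothing else has moved.

```bash
python3 -c "
from rig import hand_in
print(hand_in())"
```

```text
the job is handed in; nothing more can be done
None
```

I switched the wide rocker on, pressed the square lamp key fully in, pressed and released the large camera button, in that order, and handed the job in at about 13 s; the final pictures show nothing else moved.

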